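# Start three bench timers in order

## Task

Three samples are coming out of the centrifuge one after another: start their bench timers with a light fingertip tap on top, pushing in the plunger of the tall timer first, then the round drum timer, then the wide one, each well past half-way; it then stays in by itself. Only touch the timers, gently: do not pick up, tip or shift them. Leave the small timer un-pressed and the other things on the bench where they are.

Things in the scene. Friction and masses are not known exactly. Their poses are not given: they have to be found in the camera images.
- tall_timer: the tall bench timer: white plastic upright square column 62 x 62 x 90 mm (case), blank dial on its x and -x faces, loose on the bench, 0.2 to 0.6 kg; origin at the centre of its underside, z up
- tall_top (a point): centre of the top face of the tall timer's plunger, with its dark rubber cap (round, 36 mm across), which sits on the middle of the case and stands 18 mm out of it (108 mm above the bench) when fully up; the point moves down with the plunger
- tall_plunger (a joint): how far the tall timer's plunger is pushed in, m: 0 fully up, 0.012 at the bottom stop (6 mm still showing). The rubber cap yields springily first, 2.5 N per mm, up to 5 mm; about 3 N (1.2 mm of give) moves the plunger straight down, no spring: it stays where it is left. It counts as in beyond 0.006; starts at 0 to 0.0015
- drum_timer: the round bench timer: white plastic upright round drum 70 mm in diameter, 50 mm high (case), blank dial on its x and -x faces, loose on the bench, 0.2 to 0.6 kg; origin at the centre of its underside, z up
- drum_top (a point): centre of the top face of the round timer's plunger, with its dark rubber cap (round, 36 mm across), which sits on the middle of the case and stands 18 mm out of it (68 mm above the bench) when fully up; the point moves down with the plunger
- drum_plunger (a joint): how far the round timer's plunger is pushed in, m: 0 fully up, 0.012 at the bottom stop (6 mm still showing). The rubber cap yields springily first, 2.5 N per mm, up to 5 mm; about 3 N (1.2 mm of give) moves the plunger straight down, no spring: it stays where it is left. It counts as in beyond 0.006; starts at 0 to 0.0015
- wide_timer: the wide bench timer: white plastic low oblong case 56 mm (its x) x 100 mm (its y) x 45 mm high, blank dial on its x and -x faces, loose on the bench, 0.2 to 0.6 kg; origin at the centre of its underside, z up
- wide_top (a point): centre of the top face of the wide timer's plunger, with its dark rubber cap (oblong, 30 mm (x) x 64 mm (y)), which sits on the middle of the case and stands 18 mm out of it (63 mm above the bench) when fully up; the point moves down with the plunger
- wide_plunger (a joint): how far the wide timer's plunger is pushed in, m: 0 fully up, 0.012 at the bottom stop (6 mm still showing). The rubber cap yields springily first, 2.5 N per mm, up to 5 mm; about 3 N (1.2 mm of give) moves the plunger straight down, no spring: it stays where it is left. It counts as in beyond 0.006; starts at 0 to 0.0015
- small_timer: the small bench timer: white plastic little square case 46 x 46 x 35 mm, to be left alone, blank dial on its x and -x faces, loose on the bench, 0.2 to 0.6 kg; origin at the centre of its underside, z up
- small_top (a point): centre of the top face of the small timer's plunger, with its dark rubber cap (round, 26 mm across), which sits on the middle of the case and stands 18 mm out of it (53 mm above the bench) when fully up; the point moves down with the plunger
- small_plunger (a joint): how far the small timer's plunger is pushed in, m: 0 fully up, 0.012 at the bottom stop (6 mm still showing). The rubber cap yields springily first, 2.5 N per mm, up to 5 mm; about 3 N (1.2 mm of give) moves the plunger straight down, no spring: it stays where it is left. It counts as in beyond 0.006; starts at 0 to 0.0015
- bucket: blue plastic centrifuge bucket, 100 mm across, 100 mm high, with a bail handle up to 129 mm; origin at the centre of its underside
- jar: screw-capped jar, 70 mm across, 100 mm high; origin at the centre of its underside
- rack: steel rack of capped glass sample tubes, 60 x 140 mm, 99 mm high over the caps; origin at the centre of its underside

How it is judged:
By the outcome, as a careful person would: the job done as asked, in the order asked, and still so for the second after the job is handed in, with the robot touching nothing.
It also fails if it takes over 67 s, if anything falls off the work surface, if the arm or the gripper's body presses on something with over 40 N, if the wrist force passes 120 N, or if a joint passes its speed limit or range.

## Robot

A 6-joint arm with a two-finger parallel gripper is mounted at the origin on the work surface. World frame = base frame: x ahead of the robot, y to its left, z up, the work surface at z = 0. Lengths are in mm, angles in degrees, forces in N, time in s.
With the tool pointing down it reaches from about 350 to 850 mm from the base axis. Payload 8.1 kg.
Tool frame: the origin (TCP) lies between the finger pads; the fingertips stand 22 mm ahead of it and the grasp point (between the pads) lies 3 mm ahead of it (r.nose_length is the z of the fingertips in the tool frame, in mm); z points along the fingers, x is the direction in which the jaws open and shut, and the axes are right-handed (so a half turn about z gives the same grasp; the last joint's range is limited). The gripper opens to 85 mm and grips with 20 to 120 N. Pads are 22 mm wide; open, the fingers measure 114 mm over their backs; the gripper's body (76 mm by 85 mm) begins 54 mm behind the grasp point. The pads swing forward as they close: fully open they stand 13 mm farther back than shut.
Start: joints at [-73.877, 7.471, 85.268, -0, 87.261, -4.893], TCP at [215.198, -560.085, 253.292] pointing down, gripper open.
Joint ranges: [-169.43, 169.43], [-51.17, 129.36], [1.28, 143.12], [-76.62, 256.62], [0, 156.53], [-152.29, 152.29]. Speed limits (degrees/s): [136.94, 136.94, 159.86, 180, 180, 180].

## Interface

Orientations are given as [roll, pitch, yaw] about the fixed x, y, z axes, in that order (R = Rz(yaw) Ry(pitch) Rx(roll)).
In Python, from bench import r gives the robot as it stands.
- The arm moves only by the shell command python3 -m jog 'ROWS' [FORCE]. ROWS is JSON, a list of rows, each a list of 5 numbers: the shift along the tool's x, y, z in m, then the turn about the tool's z in degrees, then the opening in per cent of the stroke, from 0 (shut) to 100 (fully open). A call has 1 to 8 rows; each row is the pose to reach, as a shift and turn from the pose measured when the call began, along the tool's axes at that moment; what a row does not reach only later rows make up. A row lasts 1/10 s, in which the tool goes at most 50 mm and 8.59 degrees, less where a joint would pass 70% of its speed; a pose out of reach is approached as far as the arm can. A call with a gripper value outside its range is refused whole. The fingers move at their own pace and stop on an object; FORCE is the grip in N (left out, the last holds). Time passes only in rows, so rows that repeat a pose let the fingers close. It gives the time, the measured TCP pose, the force and the opening at its end, in the units of the state.
- r.sense(): the state, without advancing time (a new reading comes with each control period).
- r.snapshot(name): name is "side" or "top"; returns a dict with "image" (480x640x3 uint8, red, green, blue), "K" (3x3 intrinsics, pixels), "T" (4x4, takes a point from camera to world coordinates). Camera axes: x right, y down, z forward; pixel columns grow to the right and rows downward; lengths in mm; the calibration is good to about 2 mm. A picture is of the moment at which its call begins. There is no depth.
- r.hand_in(): hands the job in, once; it reports no verdict.
Trained networks look in a picture, given as the dict that the camera call returned (one of the last four; its "shot" number tells which), for a name from the list of things; names that differ only in an ending like _2 or _b are one class to them, and where a whole thing is asked for, a point or a joint stands for the part that bears it (a point fixed in the world has none). Each returns a list of dicts, best first, with "conf" (0 to 1); they miss things now and then, are a little off and sometimes report something else, mostly with a low value. They report only what shows in the picture. A call takes as long as a camera call.
- r.search_frame(picture, label): "bbox" ([left, top, right, bottom] in pixels, round what is visible of it).
- r.pinpoint(picture, label): "uv" ([column, row] in pixels: a listed point, or the origin of a listed thing).
The state is a dict: "time": time; "joint_pos": joint angles; "qd": joint speeds; "joint_efforts": joint torques, N m; "tool_pos": TCP position; "tcp_rot": TCP orientation; "ft_force": force on the tool from outside, world axes, zero at the start; "wrist_torque": the same for the moment, N m; "finger_gap": finger opening in mm.
Only numpy, scipy, OpenCV 4.12 (cv2) and the standard library are available. Lean on these libraries where they do the work, as an engineer would, in place of code of your own. Each camera call takes 0.05 s, during which the arm holds its last target. There are 200 camera calls.

## Working session

There is one attempt and no reset: what is moved stays moved. The work goes in short steps, Python scripts to look and compute and a shell command to move; the robot and the scene stay as the last step left them, time stands still between calls to the robot, and variables do not carry over. Pictures are saved under pics/ and viewed, about 8 in all and at most 12, crops included, and the job is handed in when it is done.

```bash
mkdir -p pics
cat > h.py <<'E'
import numpy as np, cv2
from bench import r
def ray(s,uv):
    K=np.array(s["K"]);T=np.array(s["T"])
    d=T[:3,:3]@np.linalg.solve(K,[uv[0],uv[1],1.]); return T[:3,3],d
def atz(s,uv,z):
    o,d=ray(s,uv); return o+d*(z-o[2])/d[2]
def proj(s,p):
    T=np.array(s["T"]);c=np.array(s["K"])@(T[:3,:3].T@(np.array(p)-T[:3,3])); return c[:2]/c[2]
def tri(rays):
    A=0;b=0
    for o,d in rays:
        d=d/np.linalg.norm(d);P=np.eye(3)-np.outer(d,d);A=A+P;b=b+P@o
    return np.linalg.solve(A,b)
def save(s,n): cv2.imwrite("pics/"+n,s["image"][:,:,::-1])
E
python3 - <<'E'
from h import *
S={n:r.snapshot(n) for n in("top","side")}
for n,s in S.items():
    save(s,n+"0.png"); print(n,np.round(np.array(s["T"]),2).tolist())
Z=dict(tall=108,drum=68,wide=63,small=53)
for k,z in Z.items():
    for n,s in S.items():
        for d in r.pinpoint(s,k+"_top")[:3]: print(k,n,np.round(d["uv"],1),round(d["conf"],2),np.round(atz(s,d["uv"],z)))
for k in("bucket","jar","rack"):
    for d in r.pinpoint(S["top"],k)[:2]: print(k,np.round(d["uv"]),round(d["conf"],2),np.round(atz(S["top"],d["uv"],0)))
print(r.sense(),r.nose_length)
E
```

```text
top [[0.02, -0.98, 0.2, 349.14], [-1.0, -0.01, 0.01, 4.88], [-0.01, -0.2, -0.98, 1388.28], [0.0, 0.0, 0.0, 1.0]]
side [[-0.85, -0.3, 0.44, 44.85], [-0.53, 0.48, -0.7, 857.34], [-0.0, -0.82, -0.57, 794.54], [0.0, 0.0, 0.0, 1.0]]
tall top [309. 307.] 0.49 [446.  63. 108.]
tall side [367.9 260.4] 0.53 [443.  60. 108.]
drum top [444.3 302.8] 0.61 [ 464. -269.   68.]
drum top [379.1 255.2] 0.57 [ 581. -109.   68.]
drum side [422.1 208.9] 0.52 [ 452. -256.   68.]
wide top [381.4 248.9] 0.82 [ 598. -115.   63.]
wide side [344.5 217.2] 0.83 [ 607. -120.   63.]
small top [240.3 246.3] 0.41 [602. 245.  53.]
small side [256.8 300. ] 0.5 [608. 240.  53.]
bucket [210. 324.] 0.65 [407. 323.   0.]
bucket [240. 250.] 0.43 [601. 255.   0.]
jar [441. 240.] 0.73 [ 636. -279.    0.]
rack [300. 185.] 0.89 [783.  99.   0.]
{'time': 0.65, 'joint_pos': array([-7.38773119e+01,  7.46847423e+00,  8.52672034e+01, -8.40796337e-04,
        8.72631925e+01, -4.89357882e+00]), 'qd': array([-0.01903268, -0.01800145,  0.06289045, -0.10767535, -0.03767279,
        0.12043565]), 'joint_efforts': array([-8.54072387e-04, -5.69059038e+01, -5.00683773e+01, -3.82075768e-04,
        1.32113233e-03, -4.59316766e-05]), 'tool_pos': array([ 215.19085437, -560.08289167,  253.32603396]), 'tcp_rot': array([ 1.79999067e+02, -1.05411855e-03, -6.89836929e+01]), 'ft_force': array([ 0.09593586, -0.20671532,  0.21963367]), 'wrist_torque': array([0.00440748, 0.0641372 , 0.03973389]), 'finger_gap': 85.49500895876696} 22.0
```

View pics/top0.png

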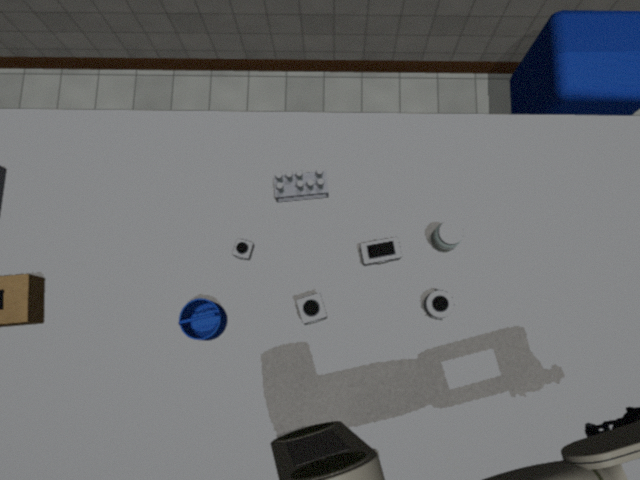

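View pics/side0.png

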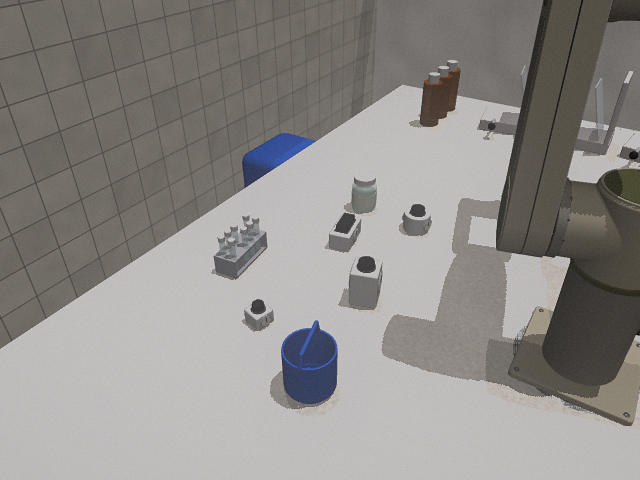

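The top view shows the caps: tall (311,307), drum (441,303), wide (381,249), small (242,247). The networks agree, apart from drum's second hit, which is really the wide timer. I'll refine with the dark cap blobs.

Run:
```python
from h import *
S={n:r.snapshot(n) for n in("top","side")}
P=dict(tall=(311,307,367,264,108),drum=(441,303,418,210,68),wide=(381,249,346,223,63))
for k,(a,b,c,d,z) in P.items():
    R=[]
    for n,(u,v) in(("top",(a,b)),("side",(c,d))):
        s=S[n];g=cv2.cvtColor(s["image"],cv2.COLOR_RGB2GRAY)
        _,_,st,ce=cv2.connectedComponentsWithStats((g<75).astype(np.uint8))
        i=min(range(1,len(ce)),key=lambda i:np.hypot(*(ce[i]-[u,v]))+(0 if st[i][4]>25 else 99))
        zz=z if n=="top" else z-6
        print(k,n,st[i],ce[i].round(1),atz(s,ce[i],zz).round(1)); R.append(ray(s,ce[i]))
    print("tri",tri(R).round(1))
# tool-frame shift to above tall etc.
from scipy.spatial.transform import Rotation as Ro
q=r.sense();M=Ro.from_euler("xyz",q["tcp_rot"],degrees=True).as_matrix();print(M.round(3))
```

```text
tall top [303 300  16  16 198] [310.8 307.5] [444.9  58.7 108. ]
tall side [357 257  18  16 229] [365.8 264.2] [444.2  67.1 102. ]
tri [446.8  59.7  95.8]
drum top [432 296  16  15 194] [439.8 303.1] [ 463.3 -257.9   68. ]
drum side [410 205  15  12 145] [417.3 210.4] [ 462.6 -251.7   62. ]
tri [ 464.9 -259.9   56.8]
wide top [367 241  28  17 340] [380.6 249.4] [ 597.1 -112.8   63. ]
wide side [335 213  20  21 248] [344.7 223. ] [ 597.6 -105.    57. ]
tri [ 600.7 -113.3   50.9]
[[ 0.359 -0.933  0.   ]
 [-0.933 -0.359 -0.   ]
 [ 0.    -0.    -1.   ]]
```

```bash
python3 -m jog '[[-0.03,-0.026,0,0,0],[-0.06,-0.053,0,0,0],[-0.09,-0.079,0,0,0],[-0.12,-0.106,0,0,0],[-0.15,-0.132,0,0,0],[-0.18,-0.159,0,0,0],[-0.21,-0.185,0,0,0],[-0.24,-0.211,0,0,0]]' 20; python3 -m jog '[[-0.03,-0.026,0,0,0],[-0.06,-0.053,0,0,0],[-0.09,-0.079,0,0,0],[-0.12,-0.106,0,0,0],[-0.15,-0.132,0,0,0],[-0.18,-0.159,0,0,0],[-0.21,-0.185,0,0,0],[-0.24,-0.211,0,0,0]]'
```

```text
time: 1.55
tool_pos: [326.4, -258.9, 253.5]
tcp_rot: [-180.0, -0.0, -69.0]
ft_force: [1.2, -0.3, 0.3]
finger_gap: -0.0
time: 2.35
tool_pos: [437.7, 42.5, 253.8]
tcp_rot: [-179.9, -0.1, -69.0]
ft_force: [1.0, -0.2, 0.5]
finger_gap: -0.0
```

```bash
python3 -m jog '[[-0.015,-0.013,0.02,0,0],[-0.015,-0.013,0.05,0,0],[-0.015,-0.013,0.075,0,0],[-0.015,-0.013,0.09,0,0],[-0.015,-0.013,0.1,0,0],[-0.015,-0.013,0.1,0,0],[-0.015,-0.013,0.1,0,0]]'
python3 - <<'E'
from h import *
p=[]
for n in("top","side"):
    s=r.snapshot(n);q=r.sense()["tool_pos"];u,v=map(int,proj(s,q+[0,0,-22]));print(n,q,u,v)
    u=min(max(u,60),580);v=min(max(v,60),420)
    p.append(cv2.resize(s["image"][v-60:v+60,u-60:u+60],(400,400),interpolation=cv2.INTER_CUBIC))
cv2.imwrite("pics/t1.png",np.hstack(p)[:,:,::-1])
E
```

```text
time: 3.05
tool_pos: [445.1, 61.0, 154.5]
tcp_rot: [-179.9, -0.1, -69.0]
ft_force: [-0.4, 0.1, 0.1]
finger_gap: -0.2
top [445.41103519  61.00173029 154.95769196] 309 306
side [445.5319188   61.00194609 155.09626395] 367 250
```

View pics/t1.png

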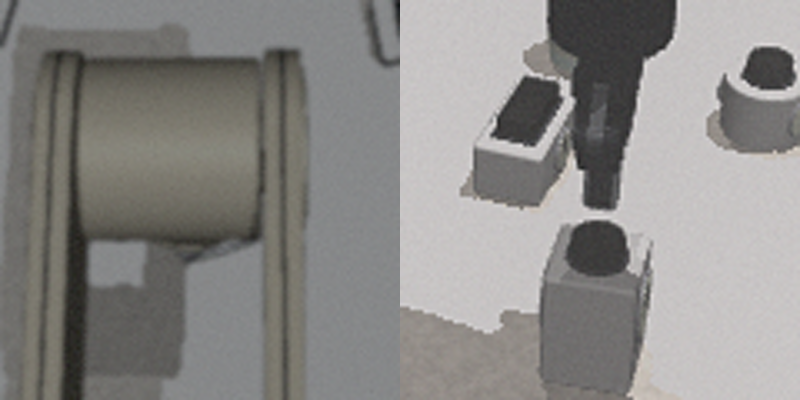

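The fingertip is centred above the tall timer's cap (side crop: tip at 600,207, cap around 598,245).

```bash
python3 -m jog '[[0,0,0.008,0,0],[0,0,0.016,0,0],[0,0,0.021,0,0],[0,0,0.023,0,0],[0,0,0.023,0,0]]'; python3 -m jog '[[0,0,0.003,0,0],[0,0,0.006,0,0],[0,0,0.008,0,0],[0,0,0.01,0,0],[0,0,0.01,0,0]]'
```

```text
time: 3.65
tool_pos: [445.2, 61.0, 131.5]
tcp_rot: [-179.9, -0.1, -69.0]
ft_force: [-0.1, -0.4, -0.3]
finger_gap: 0.1
time: 4.15
tool_pos: [445.5, 61.0, 121.5]
tcp_rot: [-179.8, -0.1, -69.0]
ft_force: [2.5, -0.2, 1.9]
finger_gap: 0.0
```

```bash
python3 -m jog '[[0,0,0.0015,0,0],[0,0,0.003,0,0],[0,0,0.003,0,0]]'; python3 -c "
from bench import r
print(r.sense()['ft_force'])"; python3 -m jog '[[0,0,-0.01,0,0],[0,0,-0.03,0,0],[0,0,-0.06,0,0],[0,0,-0.1,0,0],[0,0,-0.135,0,0],[0,0,-0.135,0,0]]'
```

```text
time: 4.45
tool_pos: [445.6, 61.0, 118.4]
tcp_rot: [-179.8, -0.1, -69.0]
ft_force: [1.1, -0.0, 3.0]
finger_gap: -0.0
[ 1.08913684 -0.01998368  3.00619832]
time: 5.05
tool_pos: [447.5, 61.1, 259.8]
tcp_rot: [-179.3, -0.3, -69.0]
ft_force: [0.3, 0.6, 0.2]
finger_gap: 0.4
```

```bash
python3 -m jog '[[0.038,0.012,0,0,0],[0.076,0.025,0,0,0],[0.114,0.037,0,0,0],[0.152,0.05,0,0,0],[0.19,0.062,0,0,0],[0.228,0.075,0,0,0],[0.266,0.087,0,0,0],[0.302,0.099,0,0,0]]';  python3 -m jog '[[0,0,0.02,0,0],[0,0,0.02,0,0],[0,0,0.02,0,0]]'
python3 - <<'E'
from h import *
p=[]
S={n:r.snapshot(n) for n in("top","side")}
print(r.sense()["tool_pos"])
for n,u,v in(("top",311,307),("side",367,264)):
    p.append(cv2.resize(S[n]["image"][v-40:v+40,u-40:u+40],(400,400),interpolation=cv2.INTER_CUBIC))
    print(n,[(d["uv"],d["conf"],atz(S[n],d["uv"],98)) for d in r.pinpoint(S[n],"tall_top")[:1]])
cv2.imwrite("pics/t2.png",np.hstack(p)[:,:,::-1])
E
```

```text
time: 5.85
tool_pos: [462.7, -257.9, 259.7]
tcp_rot: [-179.4, -0.2, -69.0]
ft_force: [0.9, -0.1, -0.3]
finger_gap: 0.1
time: 6.15
tool_pos: [462.3, -257.1, 239.0]
tcp_rot: [-179.4, -0.1, -69.0]
ft_force: [-0.2, -0.0, -0.1]
finger_gap: -0.0
[ 463.14012584 -257.16646109  240.44531522]
top [([309.6, 308.1], 0.69, array([444.02663357,  61.99540329,  98.        ]))]
side [([370.0, 267.0], 0.67, array([434.31571254,  66.11413754,  98.        ]))]
```

View pics/t2.png

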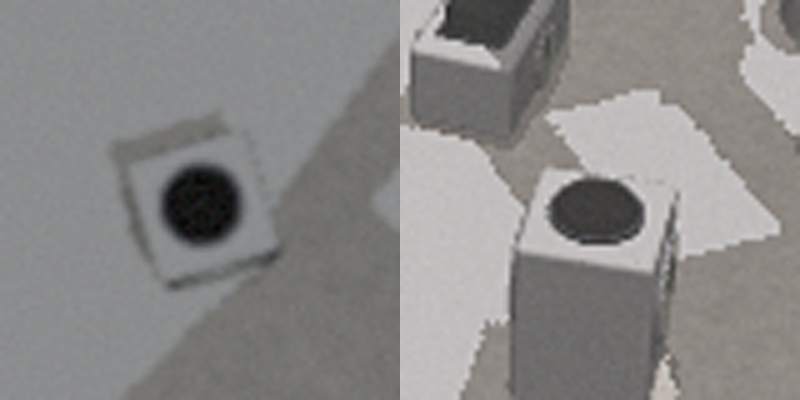

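The tall plunger is clearly in: the cap now sits low on the case, and the case hasn't moved. Next is the drum.

```bash
python3 -m jog '[[0,0,0.03,0,0],[0,0,0.06,0,0],[0,0,0.09,0,0],[0,0,0.115,0,0],[0,0,0.13,0,0],[0,0,0.135,0,0],[0,0,0.135,0,0],[0,0,0.135,0,0]]'
python3 - <<'E'
from h import *
s=r.snapshot("side");q=r.sense()["tool_pos"];print(q,proj(s,q+[0,0,-22]))
u,v=417,205
cv2.imwrite("pics/t3.png",cv2.resize(s["image"][v-50:v+50,u-50:u+50],(500,500),interpolation=cv2.INTER_CUBIC)[:,:,::-1])
E
```

```text
time: 7.15
tool_pos: [466.1, -257.9, 107.4]
tcp_rot: [-179.2, -0.4, -68.9]
ft_force: [1.2, 0.5, 0.1]
finger_gap: -0.0
[ 466.1563746  -257.9555045   107.52989015] [417.87143198 201.3635801 ]
```

View pics/t3.png

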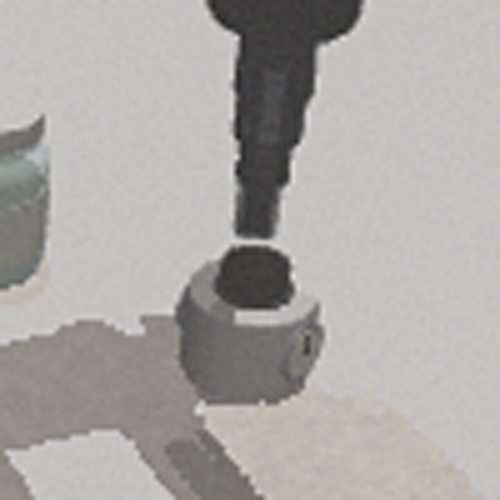

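The tip (255,235 in the crop) is above the drum cap (255,275). I'll trim 3 mm while descending.

```bash
python3 -m jog '[[-0.002,0.002,0.008,0,0],[-0.002,0.002,0.013,0,0],[-0.002,0.002,0.015,0,0],[-0.002,0.002,0.015,0,0]]'; python3 -m jog '[[0,0,0.003,0,0],[0,0,0.006,0,0],[0,0,0.009,0,0],[0,0,0.011,0,0],[0,0,0.011,0,0]]'
```

```text
time: 7.6
tool_pos: [463.4, -256.6, 91.9]
tcp_rot: [-179.3, -0.4, -68.9]
ft_force: [-0.7, -0.6, 1.0]
finger_gap: -0.1
time: 8.1
tool_pos: [463.7, -256.8, 80.8]
tcp_rot: [-179.3, -0.4, -69.0]
ft_force: [0.9, -1.0, 2.6]
finger_gap: 0.1
```

```bash
python3 -m jog '[[0,0,0.001,0,0],[0,0,0.0025,0,0],[0,0,0.0025,0,0]]'; python3 -m jog '[[0,0,-0.01,0,0],[0,0,-0.03,0,0],[0,0,-0.06,0,0],[0,0,-0.09,0,0],[0,0,-0.12,0,0],[0,0,-0.135,0,0],[0,0,-0.135,0,0]]'; python3 -m jog '[[-0.015,-0.03,0,0,0],[-0.03,-0.059,0,0,0],[-0.045,-0.088,0,0,0],[-0.06,-0.118,0,0,0],[-0.075,-0.148,0,0,0],[-0.089,-0.177,0,0,0],[-0.089,-0.177,0,0,0]]'
python3 - <<'E'
from h import *
s=r.snapshot("side");q=r.sense()["tool_pos"];print(q,proj(s,q+[0,0,-22]))
u,v=380,205
cv2.imwrite("pics/t4.png",cv2.resize(s["image"][v-75:v+75,u-75:u+75],(600,600),interpolation=cv2.INTER_CUBIC)[:,:,::-1])
E
```

```text
time: 8.4
tool_pos: [463.8, -256.8, 78.2]
tcp_rot: [-179.3, -0.4, -69.0]
ft_force: [-0.2, -1.0, 2.1]
finger_gap: 0.0
time: 9.1
tool_pos: [463.0, -257.4, 216.1]
tcp_rot: [-179.1, -0.6, -68.9]
ft_force: [0.7, -0.6, -0.8]
finger_gap: -0.3
time: 9.8
tool_pos: [597.0, -107.3, 215.1]
tcp_rot: [-179.2, -0.5, -68.8]
ft_force: [0.2, 0.1, -0.1]
finger_gap: -0.3
[ 595.9925145  -108.83985858  215.15826482] [347.11953321 175.4489945 ]
```

View pics/t4.png

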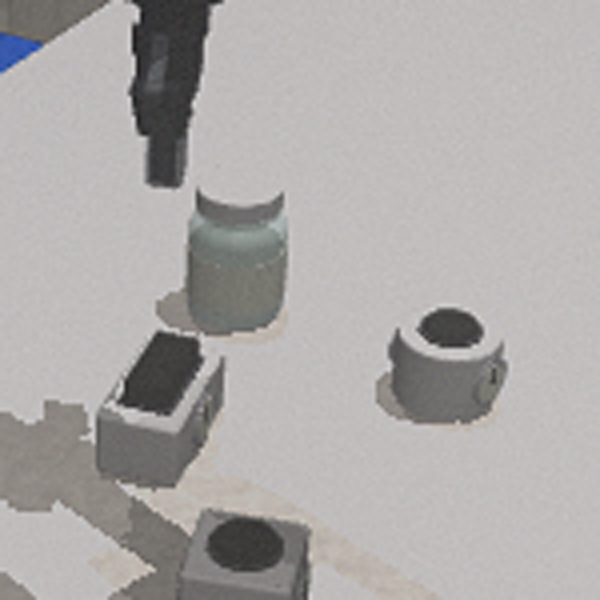

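The drum's cap sits low, so it's in. Now descending to the wide timer.

```bash
python3 -m jog '[[0,0,0.03,0,0],[0,0,0.06,0,0],[0,0,0.085,0,0],[0,0,0.1,0,0],[0,0,0.11,0,0],[0,0,0.115,0,0],[0,0,0.115,0,0],[0,0,0.115,0,0]]'
python3 - <<'E'
from h import *
s=r.snapshot("side");q=r.sense()["tool_pos"];print(q,proj(s,q+[0,0,-22]))
u,v=346,215
cv2.imwrite("pics/t5.png",cv2.resize(s["image"][v-50:v+50,u-50:u+50],(500,500),interpolation=cv2.INTER_CUBIC)[:,:,::-1])
E
```

```text
time: 10.65
tool_pos: [598.5, -109.5, 101.4]
tcp_rot: [-179.2, -0.6, -68.8]
ft_force: [-0.7, 0.0, 0.2]
finger_gap: 0.5
[ 598.64772147 -109.47816758  101.60927485] [345.38569532 214.67581161]
```

View pics/t5.png

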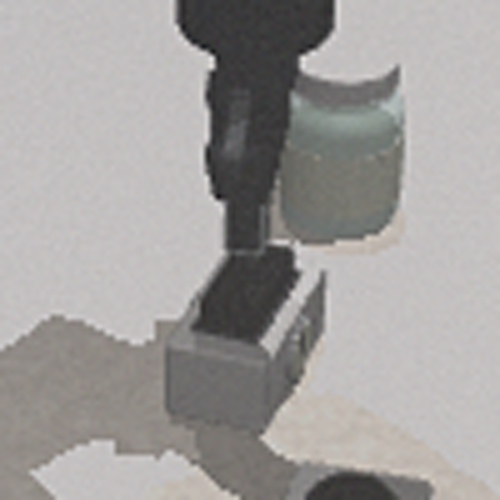

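```bash
python3 -m jog '[[0,0,0.007,0,0],[0,0,0.012,0,0],[0,0,0.015,0,0],[0,0,0.015,0,0]]'; python3 -m jog '[[0,0,0.003,0,0],[0,0,0.006,0,0],[0,0,0.009,0,0],[0,0,0.011,0,0],[0,0,0.011,0,0]]'
```

```text
time: 11.1
tool_pos: [598.3, -109.4, 85.7]
tcp_rot: [-179.2, -0.5, -68.8]
ft_force: [-0.3, 1.2, 0.0]
finger_gap: -0.1
time: 11.6
tool_pos: [598.7, -109.5, 74.6]
tcp_rot: [-179.2, -0.5, -68.8]
ft_force: [0.7, 0.5, 1.8]
finger_gap: -0.1
```

```bash
python3 -m jog '[[0,0,0.001,0,0],[0,0,0.0015,0,0],[0,0,0.0015,0,0]]'; python3 -m jog '[[0,0,-0.01,0,0],[0,0,-0.03,0,0],[0,0,-0.06,0,0],[0,0,-0.1,0,0],[0,0,-0.14,0,0],[0,0,-0.16,0,0],[0,0,-0.16,0,0],[0,0,-0.16,0,0]]'
python3 - <<'E'
from h import *
s=r.snapshot("side");save(s,"end.png");t=r.snapshot("top")
print(r.sense()["tool_pos"],r.sense()["ft_force"])
cv2.imwrite("pics/end2.png",cv2.resize(s["image"][150:330,220:460],(800,600),interpolation=cv2.INTER_CUBIC)[:,:,::-1])
E
```

```text
time: 11.9
tool_pos: [598.8, -109.5, 73.1]
tcp_rot: [-179.2, -0.5, -68.8]
ft_force: [0.8, 0.1, 2.9]
finger_gap: -0.2
time: 12.7
tool_pos: [596.1, -108.9, 233.5]
tcp_rot: [-179.2, -0.6, -68.8]
ft_force: [-0.2, 0.1, -0.4]
finger_gap: 0.4
[ 595.1733399  -108.61248407  231.2713646 ] [-0.43289979 -0.01824985 -0.67865625]
```

View pics/end2.png

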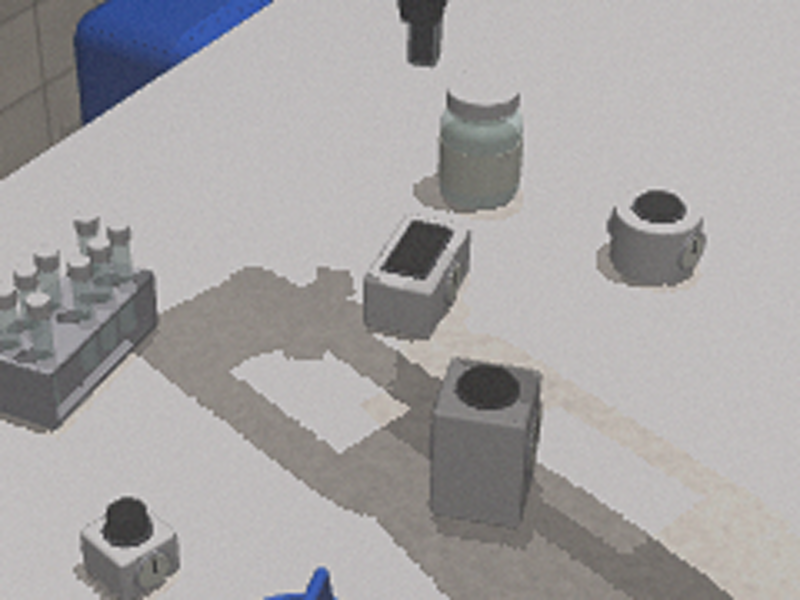

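All three caps sit low, the small timer's cap is still up, and nothing else has moved. Handing in.

```bash
python3 -c "
from bench import r
print(r.hand_in())"
```

```text
the job is handed in; nothing more can be done
None
```

I pressed the tall, drum and wide timers in that order with the closed fingertips. Each push went about 10–12 mm below the fully-up height, which puts each plunger about 9–10 mm in. I then lifted clear and handed in at about 13 s.

- **Forces:** the readings at the end of each press were light, about 2–3 N vertically, and returned to about zero after each lift.
- **Final side picture:** all three caps sit low on their cases, the small timer's cap is still fully up, and the timers, jar and rack look to be where they were. Only the tip of the bucket's handle shows in that view, so I did not check the bucket's position closely. I judged all of this by eye.
- **Disagreements:** the network's side-view points for the timer tops were off by up to about 1 cm, and it gave one false "drum" hit on the wide timer. I used the dark cap blobs from both cameras instead and saw no other failed checks.

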